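# Start a microcentrifuge run

## Robot

A 6-joint arm with a two-finger parallel gripper is mounted at the origin on a cart in front of the work surface, level with it; the furniture and walls round the work are solid. World frame = base frame: x ahead of the robot, y to its left, z up, the work surface at z = 0. Lengths are in m, angles in rad, forces in N, time in s.
With the tool pointing down it reaches from about 0.35 to 0.925 m from the base axis. Payload 6.4 kg.
Tool frame: the origin (TCP) lies midway between the tips of the shut fingers; the grasp point (between the pads) lies 19 mm behind it (env.pinch_z is the distance from the TCP to the grasp point, in m); x points along the fingers, z is the direction in which the jaws open and shut, and the axes are right-handed (so a half turn about x gives the same grasp; the last joint's range is limited). The gripper opens to 94 mm and grips with 3 to 60 N. Pads are 16 mm wide; open, the fingers measure 119 mm over their backs; the gripper's body (75 mm by 177 mm) begins 78 mm behind the grasp point.
Start: joints at [-1.415, 0.245, 1.558, -0, 1.339, -0.174], TCP at [0.211, -0.615, 0.205] pointing down, gripper open.
Joint ranges: [-3.13, 3.13], [-1.02, 2.26], [0.13, 2.54], [-0.95, 4.09], [0.21, 2.88], [-2.74, 2.74]. Speed limits (rad/s): [2.57, 2.57, 3.14, 3.14, 3.14, 3.14].

## Interface

Orientations are given as [roll, pitch, yaw] about the fixed x, y, z axes, in that order (R = Rz(yaw) Ry(pitch) Rx(roll)).
In Python, from bench import env gives the robot as it stands.
- The arm moves only by the tool drive_tool, never from a script. Its argument "deltas" is a list of rows, each a list of 5 numbers: the shift along the tool's x, y, z in cm, then the turn about the tool's x in rad, then the closure, from -1 (fully open) to 1 (shut), so that 0 is half open. A call has exactly 5 rows; each row shifts and turns the pose as measured when the row begins, along the tool's axes as they then stand; what a row does not reach is not made up. A row lasts 1/12 s, in which the tool goes at most 41.7 mm and 7.16 degrees, less where a joint would pass 70% of its speed; a pose out of reach is approached as far as the arm can. A call is refused whole if a number of a shift passes 4.17 or a number of a turn 0.125, either way. A call with a gripper value outside its range is refused whole. The fingers move at their own pace and stop on an object; "newtons" is the grip in N (left out, the last holds). Time passes only in rows, so rows that do not move let the fingers close, or fill a call up. It gives the time, the measured TCP pose, the force and the opening at its end, in the units of the state.
- env.state(): the state, without advancing time (a new reading comes with each control period).
- env.get_image(name): name is "scene" or "side" or "wrist"; returns a dict with "color" (384x512x3 uint8, red, green, blue), "z_map" (384x512 float32, m along the optical axis (not along the pixel's ray), 0 where there is no reading), "camera_matrix" (3x3 intrinsics, pixels), "k1" (the pictures are not rectified: a ray, as slopes to the right and down, at radius r is drawn at 1 + k1 r^2 times it, then the intrinsics apply), "extrinsics" (4x4, takes a point from world to camera coordinates); the wrist camera has in their place "T_tool_cam" (4x4, takes a point from camera to tool coordinates, whose origin is the TCP and whose axes are the tool frame's). Camera axes: x right, y down, z forward; pixel columns grow to the right and rows downward; lengths in m; the calibration is good to about 2 mm. A picture is of the moment at which its call begins: read the wrist's pose just before it.
- env.close_job(): hands the job in, once; it reports no verdict.
The state is a dict: "clock": time; "qpos": joint angles; "qd": joint speeds; "joint_efforts": joint torques, N m; "ee_pos": TCP position; "orientation": TCP orientation; "force": force on the tool from outside, world axes, zero at the start; "ft_torque": the same for the moment, N m; "opening": opening from 0.0 (shut) to 1.0 (fully open).
Only numpy, scipy, OpenCV 4.12 (cv2) and the standard library are available. Lean on these libraries where they do the work, as an engineer would, in place of code of your own. Each camera call takes 0.05 s, during which the arm holds its last target.

## Task

The small centrifuge is loaded, balanced and ready to spin. With the fingertips, press its open lid down at the front until the catch snaps in and the lid stays shut by itself; then switch the machine on by pressing down the near, raised end of the black mains rocker at the left of its panel, and after that press the round green start key right in and let it go. Do not press the red stop key, do not lift the lid further, do not shove or lift the centrifuge, and leave the jars and bottles round it where they stand.

Things in the scene. Friction and masses are not known exactly. Their poses are not given: they have to be found in the camera images.
- spinner: white microcentrifuge, grey lid; 246 mm deep (x), 214 wide (y), 128 high when shut, about 4 kg, loose on rubber feet. Origin: centre of its underside. x points to its back (panel faces its -x), z up, y to the left of a person facing the panel. The front panel slopes 30 deg, 63 mm up at the front edge to 98 mm up at the lid; its outward normal is (-0.504, 0, 0.864) in this frame
- spinner_lid (a joint): lid hinge, rad: 0 shut, grows as the front rises; starts at 0.55 to 0.9. Axis along the machine's y through (108, 0, 108) mm of its frame; the lid reaches 172 mm forward of it. A strut holds it open: let go, it rises unless the catch (spring bolt, steel loop under the lid's front middle) has it. The catch takes about 6 N at the front edge (brief peaks to 16 N if quick); latched, it reads under 0.01
- lid_front (a point): point on the lid's top face, in the middle, 12 mm behind its front edge: the place to press. When shut it lies 160 mm forward of the hinge axis and 19 mm above it. It moves with the lid. A clear window 4 mm lower fills the middle of the lid
- mains_rocker (a joint): the mains rocker, rad: 0 off (near end, away from the lid, stands up), 0.5 on (near end down). It snaps over about half way and stays; about 7 N on its end
- rocker_on_end (a point): top face of the black mains rocker near its raised end, the end nearer the panel's front edge (white line on it). The rocker is 31 mm long up the slope and 20 mm wide, its hinge is across the slope 13 mm up the slope from this point; this end must go down about 6 mm along the panel's normal. It moves with the rocker
- key_start (a joint): green start key, m: 0 out, 0.004 fully in along the panel's normal; springs back; about 5 N fully in. It counts as pressed when it is more than 0.0025 in for a tenth of a second
- start_top (a point): centre of the green start key's round top, 23 mm across, 7 mm above the panel. It moves with the key
- key_stop (a joint): red stop key, m: as the start key; must not be pressed
- stop_top (a point): centre of the red stop key's round top, 23 mm across, 44 mm beside the green key
- jar_a: white specimen jar, 41 mm across, 58 mm high, loose; origin at the centre of its underside
- jar_b: white specimen jar, 41 mm across, 58 mm high, loose; origin at the centre of its underside
- bottle: white reagent bottle with a white cap, 40 mm across, 85 mm high, loose; origin at the centre of its underside
- dropper: small white dropper bottle with a red cap, 28 mm across, 70 mm high, loose; origin at the centre of its underside

How it is judged:
On the way, in this order (a step that is already met when the one before it is completed fails the run):
1. the lid is shut and its catch holds it with the fingers off it (value of joint spinner_lid below 0.02 rad and contact force between the fingers and spinner_lid below 0.3 N), for 0.2 s.
2. the mains rocker is on, the lid still latched (value of joint mains_rocker above 0.4 rad and value of joint spinner_lid below 0.02 rad), for 0.2 s.
3. the green start key is pressed in (value of joint key_start above 0.0025 m), for 0.1 s.
At the end, for the whole second after the job is handed in: Lid latched (under 0.02 rad), rocker on (over 0.4 rad), both keys out (under 1 mm), centrifuge within 20 mm of where it stood, jars, bottle and dropper within 30 mm of where they stood (all of step 2 and value of joint each of key_start, key_stop below 0.001 m and distance of each of jar_a, jar_b, bottle, dropper from where it was at the start of the episode below 0.03 m and distance of spinner from where it was at the start of the episode below 0.02 m); the robot touches nothing.
It fails at once if the red stop key is pressed (over 1.5 mm) (value of joint key_stop above 0.0015 m).
It fails at once if the rocker is switched on while the lid is open, or the start key pressed while the lid is not latched or the mains is off ((value of joint mains_rocker above 0.4 rad and value of joint spinner_lid above 0.05 rad) or (value of joint key_start above 0.0025 m and (value of joint spinner_lid above 0.03 rad or value of joint mains_rocker below 0.35 rad))).
It fails at once if the lid is lifted further open (over 1.05 rad) (value of joint spinner_lid above 1.05 rad).
It fails at once if the centrifuge is shoved over 20 mm, tipped or lifted, or pressed on with the arm or the gripper's body (over 5 N) in place of the fingers (contact force between the arm and spinner above 5 N or distance of spinner from where it was at the start of the episode above 0.02 m or angle between spinner's own z axis and vertical above 0.06 rad).
It fails at once if a jar, the bottle or the dropper is moved over 30 mm or lifted (distance of any of jar_a, jar_b, bottle, dropper from where it was at the start of the episode above 0.03 m or height (world z) of any of jar_a, jar_b, bottle, dropper above 0.015 m).
It also fails if it takes over 59 s, if anything falls off the work surface, if the arm or the gripper's body presses on something with over 40 N, if the wrist force passes 120 N, or if a joint passes its speed limit or range.

## Working session

There is one attempt and no reset: what is moved stays moved. The work goes in short steps, Python scripts to look and compute and a tool call to move; the robot and the scene stay as the last step left them, time stands still between calls to the robot, and variables do not carry over. Pictures are saved under pics/ and viewed, and the job is handed in when it is done.

Besides the shell and the picture viewer there is one more tool, called after "Request:" in YAML: its name, and indented under it one key for each argument. drive_tool: Moves the arm, as the interface text tells. Its arguments: {"type":"object","properties":{"deltas":{"type":"array","items":{"type":"array","items":{"type":"number"}}},"newtons":{"type":"number"}},"required":["deltas"]}

```bash
ls; mkdir -p pics
python3 - <<'E'
from bench import env
import cv2,numpy as np
print(env.state())
for n in ["scene","side"]:
    d=env.get_image(n); cv2.imwrite(f"pics/{n}0.png",d["color"][:,:,::-1]); np.savez(f"{n}0.npz",**d)
    print(d["camera_matrix"],d["k1"],d["extrinsics"])
E
```

```text
pics
{'clock': 0.0, 'qpos': array([-1.41512332e+00,  2.45804825e-01,  1.55899646e+00, -8.85536820e-06,
        1.33866485e+00, -1.74086824e-01]), 'qd': array([ 0.0009018 , -0.00020638,  0.00048421, -0.00297494, -0.00019215,
        0.00053341]), 'joint_efforts': array([-9.43908271e-04, -4.15822470e+01, -3.14609921e+01,  6.85201026e-02,
        3.31491488e-02, -1.30100507e-04]), 'ee_pos': array([ 0.21039902, -0.61438396,  0.2043607 ]), 'orientation': array([2.97210366, 1.56892282, 1.7310692 ]), 'force': array([-0.18855701, -0.15243618, -0.01317081]), 'ft_torque': array([ 0.01577547, -0.0511019 , -0.04858906]), 'opening': 0.9996006101956503}
[[453.44943392   0.         258.68190743]
 [  0.         453.44943392 187.21014306]
 [  0.           0.           1.        ]] 0.04771584414803022 [[ 0.76632872 -0.64244391  0.00247361 -0.59879244]
 [-0.27359414 -0.32983116 -0.90352513  0.12335276]
 [ 0.58128008  0.69172049 -0.42852798  1.03009602]
 [ 0.          0.          0.          1.        ]]
[[368.66558884   0.         255.865062  ]
 [  0.         368.66558884 196.93705127]
 [  0.           0.           1.        ]] 0.015077849493054 [[ 0.99378496 -0.11127868 -0.0029159  -0.56026955]
 [-0.05867794 -0.50140957 -0.86321802 -0.04082186]
 [ 0.0945957   0.85802418 -0.50482289  1.13941564]
 [ 0.          0.          0.          1.        ]]
```

View pics/scene0.png

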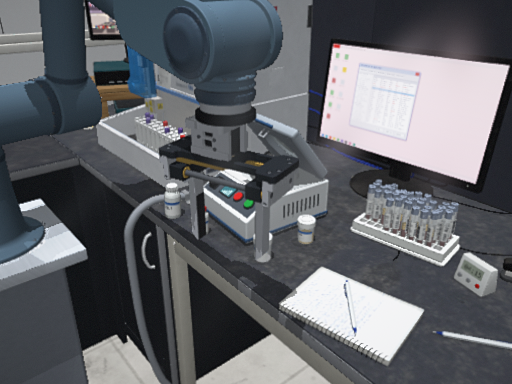

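View pics/side0.png

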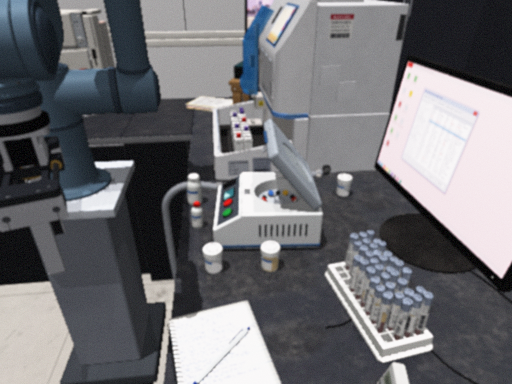

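The scene view is blocked by the arm. The side view shows the machine around (215-320, 125-245), with the panel keys near (228, 185-212). I'll zoom in and deproject.

```bash
cat > h.py <<'E'
import numpy as np,cv2
def cloud(d):
    K=d["camera_matrix"];k1=float(d["k1"]);H,W=d["z_map"].shape
    u,v=np.meshgrid(np.arange(W),np.arange(H))
    pts=np.stack([u,v],-1).reshape(-1,1,2).astype(np.float64)
    n=cv2.undistortPoints(pts,K,np.array([k1,0,0,0,0.]),None,None,None).reshape(H,W,2) if 0 else cv2.undistortPointsIter(pts,K,np.array([k1,0,0,0,0.]),np.eye(3),np.eye(3),(3,50,1e-9)).reshape(H,W,2)
    z=d["z_map"]; c=np.dstack([n*z[...,None],z])
    E=d["E"] if "E" in d else d["extrinsics"]
    w=(c-E[:3,3])@E[:3,:3]
    w[z==0]=np.nan
    return w
E
python3 - <<'E'
from h import *
d=dict(np.load("side0.npz")); w=cloud(d); np.save("w.npy",w)
c=d["color"][115:285,170:370,::-1]; cv2.imwrite("pics/sz.png",cv2.resize(c,None,fx=4,fy=3.5*0+3.5,interpolation=cv2.INTER_CUBIC))
for (u,v) in [(228,185),(228,198),(228,211),(216,243),(318,243),(240,175),(267,125),(315,200),(213,247),(270,245),(344,177),(196,207),(194,177)]: print(u,v,w[v,u].round(3),d["color"][v,u])
E
```

```text
228 185 [ 0.467 -0.217  0.083] [15 17 18]
228 198 [ 0.464 -0.284  0.083] [113  81  89]
228 211 [ 0.461 -0.354  0.09 ] [ 37 174  68]
216 243 [ 0.431 -0.428  0.059] [240 238 238]
318 243 [ 0.663 -0.402  0.018] [ 90 106 126]
240 175 [ 0.5   -0.192  0.097] [233 232 234]
267 125 [ 0.566 -0.226  0.243] [188 193 202]
315 200 [ 0.647 -0.399  0.133] [109 114 118]
213 247 [ 0.424 -0.441  0.059] [250 249 249]
270 245 [ 0.544 -0.446  0.057] [250 248 248]
344 177 [ 0.798 -0.161  0.058] [249 248 248]
196 207 [ 0.385 -0.278  0.059] [126 105 102]
194 177 [ 0.378 -0.167  0.086] [250 247 247]
```

View pics/sz.png

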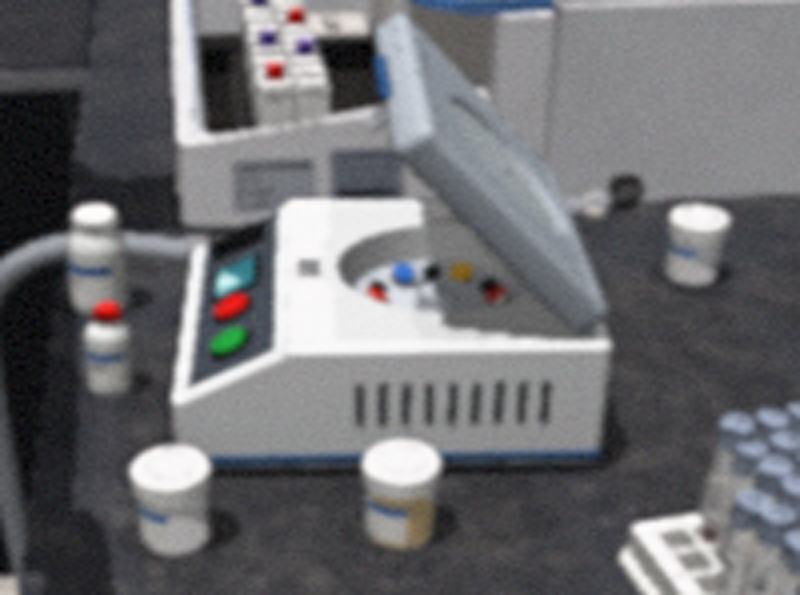

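Run:
```python
from h import *
d=dict(np.load("side0.npz")); w=np.load("w.npy"); c=d["color"].astype(int)
R,G,B=c[...,0],c[...,1],c[...,2]
inb=(w[...,0]>.4)&(w[...,0]<.7)&(w[...,1]>-.46)&(w[...,1]<-.12)
for n,m in [("red",(R-G>80)&(R-B>80)),("green",(G-R>60)&(G-B>40))]:
    m=m&inb&(w[...,0]<.5); vv,uu=np.nonzero(m); print(n,m.sum(),uu.mean(),vv.mean(),np.median(w[m],0).round(4),w[m].mean(0).round(4))
# side face: pixels in region u 225..312, v 225..240
def plane(p):
    for _ in range(4):
        m=np.median(p,0) if _==0 else p.mean(0); U,S,V=np.linalg.svd(p-m); n=V[2]; r=(p-m)@n; p=p[abs(r)<max(.004,0) ]
    return m,n,r.std(),len(p)
def reg(u0,u1,v0,v1): 
    p=w[v0:v1,u0:u1].reshape(-1,3); return p[~np.isnan(p).any(1)]
print("side",plane(reg(235,315,220,240)))
print("panel",plane(reg(222,236,185,222)))
print("deck",plane(reg(244,254,178,212)))
p=reg(280,300,160,185);print("lid",plane(reg(276,300,150,190)))
```

```text
red 42 227.47619047619048 201.88095238095238 [ 0.4611 -0.3112  0.0881] [ 0.4617 -0.3097  0.0877]
green 44 226.54545454545453 211.8409090909091 [ 0.4576 -0.3544  0.0879] [ 0.4576 -0.3532  0.0877]
side (array([ 0.56193133, -0.39380765,  0.05868696]), array([0.08395213, 0.99646666, 0.00249764]), np.float64(0.0012174477588766392), 1591)
panel (array([ 0.4649033 , -0.30308236,  0.0844516 ]), array([ 0.49190494, -0.03393492, -0.86998733]), np.float64(0.0013481960330958343), 426)
deck (array([ 0.51288449, -0.30200799,  0.10069182]), array([ 1.65226899e-02, -7.50012252e-04, -9.99863210e-01]), np.float64(0.0008286559933743621), 314)
lid (array([ 0.60314603, -0.33634754,  0.17257341]), array([-0.98471196,  0.17269698,  0.02276205]), np.float64(0.0022741557825130864), 138)
```

```bash
cat >> h.py <<'E'
from scipy.spatial.transform import Rotation as Ro
def tool(s): return Ro.from_euler("xyz",s["orientation"]).as_matrix()
E
python3 - <<'E'
from h import *
from bench import env
s=env.state(); R=tool(s); print(R.round(3))
d=env.get_image("wrist"); print(d["T_tool_cam"].round(3)); 
t=np.array([.50,-.33,.38]); print("delta tool cm",(R.T@(t-s["ee_pos"])*100).round(1))
E
```

```text
[[-0.     0.946  0.324]
 [ 0.002  0.324 -0.946]
 [-1.     0.    -0.002]]
[[-0.    -0.255  0.967 -0.179]
 [ 0.001 -0.967 -0.255  0.073]
 [ 1.     0.001  0.001  0.   ]
 [ 0.     0.     0.     1.   ]]
delta tool cm [-17.5  36.6 -17.6]
```

Request:
drive_tool:
  deltas:
    - [-3.5, 1.5, -0.8, 0.08, 1]
    - [-3.5, 1.5, -0.8, 0.08, 1]
    - [-3.5, 1.5, -0.8, 0.08, 1]
    - [-3.5, 1.5, -0.8, 0.08, 1]
    - [-3.5, 1.5, -0.8, 0.08, 1]

```text
clock: 0.57
ee_pos: [0.2757, -0.5584, 0.3711]
orientation: [-2.822, 1.541, 1.797]
force: [-0.2, -0.1, 0.6]
opening: 0.68
```

Run:
```python
from h import *
from bench import env
s=env.state(); R=tool(s); print(s["clock"],R.round(3),s["ee_pos"])
t=np.array([.50,-.33,.38]); print("delta tool cm",(R.T@(t-s["ee_pos"])*100).round(1))
```

```text
0.5667 [[-0.007  0.996 -0.094]
 [ 0.029 -0.093 -0.995]
 [-1.    -0.009 -0.028]] [ 0.27569109 -0.55840829  0.37109175]
delta tool cm [ -0.4  20.2 -24.9]
```

Request:
drive_tool:
  deltas:
    - [0, 2.4, -3.0, 0, 1]
    - [0, 2.4, -3.0, 0, 1]
    - [0, 2.4, -3.0, 0, 1]
    - [0, 2.4, -3.0, 0, 1]
    - [0, 2.4, -3.0, 0, 1]

```text
clock: 0.98
ee_pos: [0.4134, -0.4212, 0.3845]
orientation: [-3.009, 1.56, 1.599]
force: [0.2, -0.5, -0.0]
opening: 0.324
```

Request:
drive_tool:
  deltas:
    - [0, 2.4, -3.0, 0, 1]
    - [0, 2.4, -3.0, 0, 1]
    - [0, 2.0, -2.5, 0, 1]
    - [0, 0, 0, 0, 1]
    - [0, 0, 0, 0, 1]

```text
clock: 1.4
ee_pos: [0.4968, -0.3331, 0.3845]
orientation: [-3.028, 1.558, 1.589]
force: [-0.2, -0.9, -0.1]
opening: 0.007
```

Run:
```python
from h import *
from bench import env
s=env.state(); R=tool(s); print(s["clock"],R.round(3),s["ee_pos"])
d=env.get_image("wrist"); T=np.eye(4);T[:3,:3]=R;T[:3,3]=s["ee_pos"]
d["E"]=np.linalg.inv(T@d["T_tool_cam"]); np.savez("w1.npz",**d)
cv2.imwrite("pics/w1.png",d["color"][:,:,::-1])
d=env.get_image("scene"); np.savez("s1.npz",**d); cv2.imwrite("pics/s1.png",d["color"][:,:,::-1])
```

```text
1.4 [[-0.     0.995 -0.096]
 [ 0.013 -0.096 -0.995]
 [-1.    -0.002 -0.013]] [ 0.49679544 -0.33307028  0.38453973]
```

View pics/w1.png

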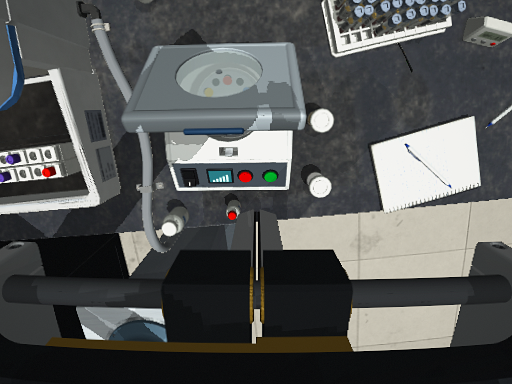

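View pics/s1.png

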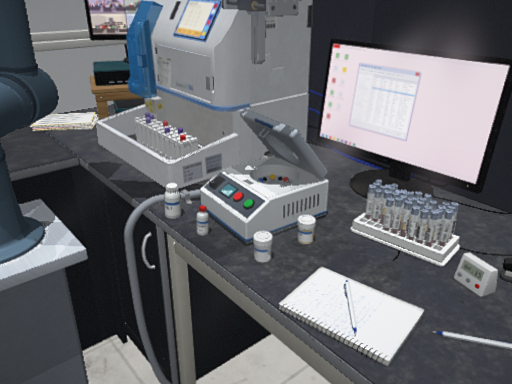

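Wrist picture: rocker at (190,177), red key (245,176), green key (270,176), lid front edge along v≈131 and blue handle at (215,131). The small red-capped dropper is at (233,213).

Run:
```python
from h import *
def plane(p):
    p=p[~np.isnan(p).any(1)]; m=np.median(p,0)
    for _ in range(6):
        n=np.linalg.svd(p-m)[2][2]; r=(p-m)@n; p=p[abs(r)<.004]; m=p.mean(0)
    return m.round(4),(n*np.sign(n[2])).round(4),len(p)
for f,reds in [("w1.npz",0),("s1.npz",0)]:
    d=dict(np.load(f)); w=cloud(d); c=d["color"].astype(int); R,G,B=c[...,0],c[...,1],c[...,2]
    inb=(w[...,0]>.42)&(w[...,0]<.5)&(w[...,1]>-.4)&(w[...,1]<-.15)&(w[...,2]>.06)
    g={}
    for n,m in [("red",(R-G>80)&(R-B>80)),("green",(G-R>60)&(G-B>40)),("blk",(c.sum(2)<110)&(w[...,1]>-.24))]:
        m=m&inb; vv,uu=np.nonzero(m); print(f,n,m.sum(),uu.mean().round(1),vv.mean().round(1),w[m].mean(0).round(4)); g[n]=w[m].mean(0)
    dv=g["green"]-g["red"]; print(np.linalg.norm(dv),"yaw",np.arctan2(dv[0],-dv[1]))
    if f[0]=="w":
        print("lid",plane(w[60:130,120:300].reshape(-1,3)))
        for v in range(120,140,2): print(v,w[v,[150,190,215,240,280]].round(3).tolist())
        m=inb&(c.sum(2)<200)
        print("panel",plane(w[m]))
        im=d["color"][140:200,160:305,::-1]; cv2.imwrite("pics/wz.png",cv2.resize(im,None,fx=5.5,fy=5.5,interpolation=cv2.INTER_CUBIC))
    else:
        im=d["color"][100:250,170:340,::-1]; cv2.imwrite("pics/szz.png",cv2.resize(im,None,fx=4,fy=4,interpolation=cv2.INTER_CUBIC))
    # neighbours tall
    m=(w[...,0]>.3)&(w[...,0]<.75)&(w[...,1]>-.16)&(w[...,1]<.0)&(w[...,2]>.1)
    if m.any(): print("tall left",m.sum(),w[m].min(0),w[m].max(0))
```

```text
w1.npz red 109 244.9 176.7 [ 0.4605 -0.3061  0.0875]
w1.npz green 105 270.1 176.5 [ 0.4567 -0.3497  0.0874]
w1.npz blk 253 189.8 176.5 [ 0.4697 -0.2106  0.0884]
0.0437517683592969 yaw -0.08677232669079353
lid (array([ 0.596 , -0.2848,  0.2086]), array([0.9092, 0.0314, 0.4151]), 2846)
120 [[0.571, -0.22, 0.247], [0.567, -0.265, 0.246], [0.564, -0.292, 0.246], [0.561, -0.32, 0.246], [0.557, -0.364, 0.245]]
122 [[0.569, -0.219, 0.247], [0.565, -0.264, 0.245], [0.562, -0.292, 0.245], [0.559, -0.319, 0.244], [0.555, -0.363, 0.244]]
124 [[0.567, -0.218, 0.245], [0.562, -0.263, 0.243], [0.559, -0.291, 0.242], [0.557, -0.319, 0.243], [0.553, -0.363, 0.243]]
126 [[0.565, -0.217, 0.242], [0.56, -0.262, 0.24], [0.557, -0.29, 0.24], [0.554, -0.319, 0.241], [0.55, -0.363, 0.24]]
128 [[0.563, -0.216, 0.242], [0.558, -0.262, 0.24], [0.555, -0.29, 0.239], [0.552, -0.318, 0.242], [0.548, -0.363, 0.237]]
130 [[0.56, -0.215, 0.239], [0.556, -0.262, 0.243], [0.553, -0.29, 0.242], [0.55, -0.318, 0.241], [0.545, -0.363, 0.235]]
132 [[0.558, -0.213, 0.236], [0.553, -0.262, 0.243], [0.551, -0.29, 0.24], [0.
[... 203 characters left out ...]
 -0.224, 0.098], [0.533, -0.26, 0.067], [0.527, -0.302, 0.042], [0.526, -0.371, 0.101]]
138 [[0.537, -0.117, -0.0], [0.537, -0.224, 0.101], [0.532, -0.263, 0.09], [0.527, -0.304, 0.08], [0.522, -0.371, 0.1]]
panel (array([ 0.4762, -0.2847,  0.1873]), array([-0.9965,  0.0285,  0.0786]), 239)
tall left 6257 [ 0.49694452 -0.04252342  0.10001437] [ 7.49964389e-01 -3.63798864e-05  2.31283502e-01]
s1.npz red 53 237.6 195.6 [ 0.4615 -0.3054  0.0868]
s1.npz green 56 248.0 202.7 [ 0.4573 -0.349   0.0869]
s1.npz blk 1 210.0 183.0 [ 0.4526 -0.2058  0.086 ]
0.043770068640852186 yaw -0.09583948304704763
tall left 4688 [ 0.49457428 -0.04540585  0.10001703] [ 7.49999707e-01 -8.72030364e-06  4.62990234e-01]
```

View pics/wz.png

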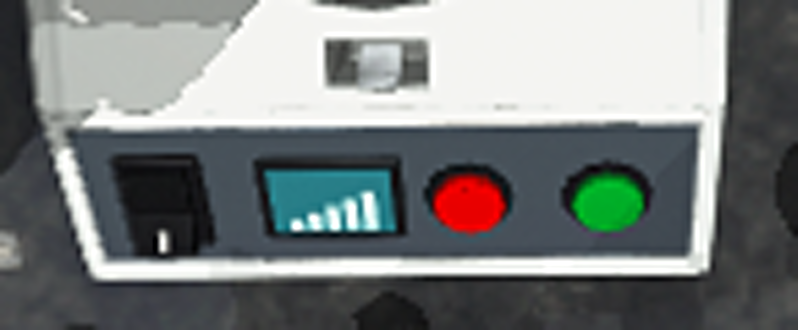

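View pics/szz.png

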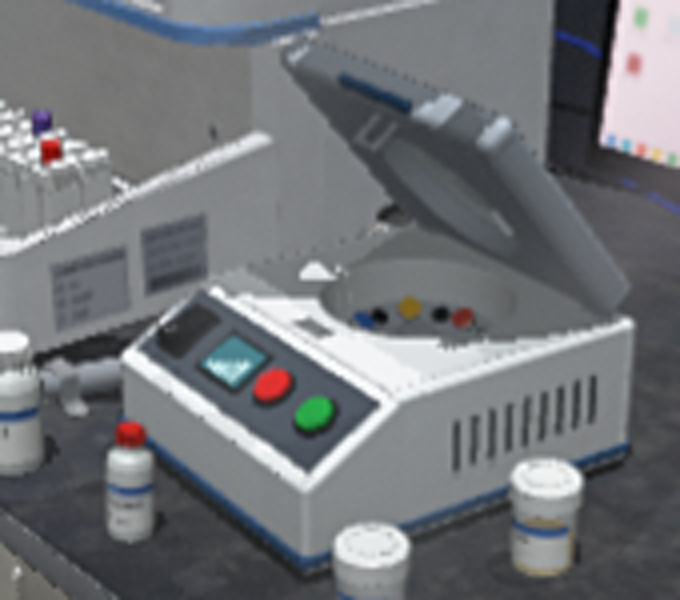

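Request:
drive_tool:
  deltas:
    - [1.0, 1.6, -1.3, 0, 1]
    - [2.0, 1.7, -1.3, 0, 1]
    - [2.5, 1.7, -1.3, 0, 1]
    - [2.5, 1.5, -1.2, 0, 1]
    - [2.0, 0, 0, 0, 1]

```text
clock: 1.92
ee_pos: [0.5657, -0.298, 0.2888]
orientation: [1.968, 1.561, 0.284]
force: [0.7, -0.1, -1.2]
opening: 0.003
```

```bash
cat > go.py <<'E'
from h import *
from bench import env
import sys
s=env.state(); R=tool(s); print(s["clock"],s["ee_pos"].round(4),"axes y",R[:,1].round(3),"x",R[:,0].round(3),"F",s["force"].round(2))
C=np.array([.5524,-.287,0]); yaw=-.084; M=Ro.from_euler("z",yaw).as_matrix()
print("local",(M.T@(s["ee_pos"]-C)).round(4))
for a in sys.argv[1:]:
    t=C+M@np.array([float(q) for q in a.split(",")]); print(a,"delta cm",(R.T@(t-s["ee_pos"])*100).round(2))
E
python3 go.py .014,0,.250 .014,0,.237
```

```text
1.9167 [ 0.5657 -0.298   0.2888] axes y [ 0.994 -0.113  0.009] x [ 0.009  0.003 -1.   ] F [ 0.68 -0.07 -1.19]
local [ 0.0141 -0.0098  0.2888]
.014,0,.250 delta cm [ 3.88 -0.08 -0.97]
.014,0,.237 delta cm [ 5.18 -0.09 -0.96]
```

Request:
drive_tool:
  deltas:
    - [1.2, 0, -0.5, 0, 1]
    - [1.2, 0, -0.5, 0, 1]
    - [1.0, 0, 0, 0, 1]
    - [0.6, 0, 0, 0, 1]
    - [0, 0, 0, 0, 1]

```text
clock: 2.33
ee_pos: [0.5601, -0.2904, 0.2467]
orientation: [-2.481, 1.563, 2.112]
force: [0.3, -0.2, 0.3]
opening: 0.005
```

```bash
python3 go.py .014,0,.237
python3 - <<'E'
from h import *
from bench import env
d=env.get_image("side"); cv2.imwrite("pics/a.png",cv2.resize(d["color"][80:270,170:370,::-1],None,fx=4,fy=3))
d=env.get_image("scene"); cv2.imwrite("pics/b.png",cv2.resize(d["color"][60:250,150:350,::-1],None,fx=4,fy=3))
E
```

```text
2.3333 [ 0.5601 -0.2904  0.2467] axes y [ 0.993 -0.12  -0.005] x [-0.004  0.007 -1.   ] F [ 0.27 -0.23  0.26]
local [ 0.008  -0.0028  0.2467]
.014,0,.237 delta cm [ 0.96  0.6  -0.29]
```

View pics/a.png

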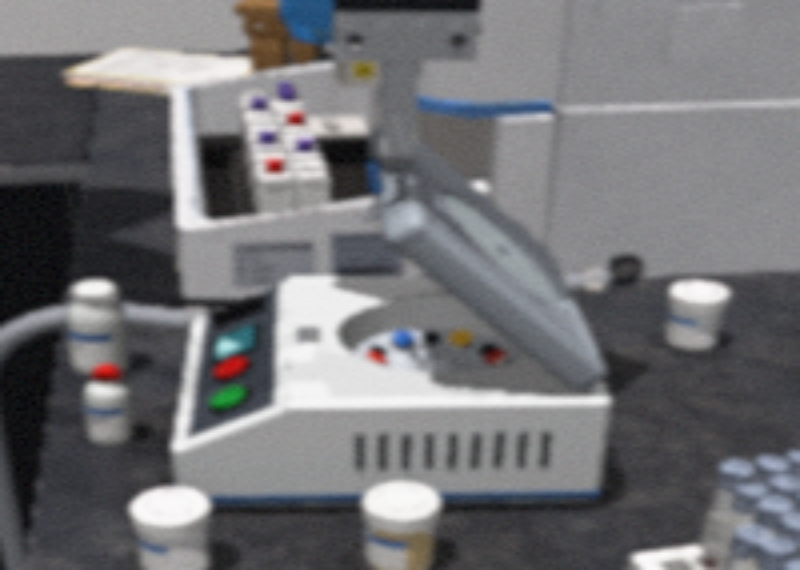

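View pics/b.png

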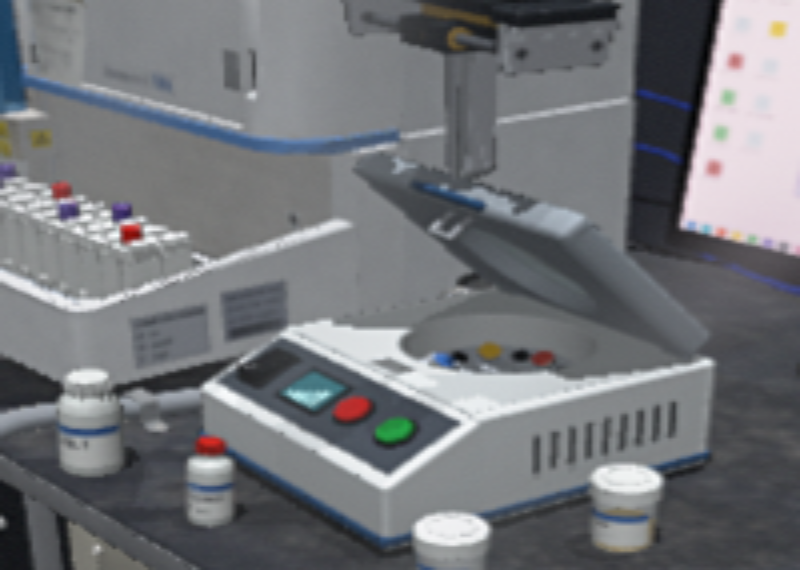

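The tip is centred just above the lid's front edge. I'll shift back about 8 mm, then follow the arc down.

Request:
drive_tool:
  deltas:
    - [0, 0.9, -0.3, 0, 1]
    - [0.4, 0.2, 0, 0, 1]
    - [0.8, 0, 0, 0, 1]
    - [0.8, -0.3, 0, 0, 1]
    - [0.8, -0.4, 0, 0, 1]

```text
clock: 2.85
ee_pos: [0.5684, -0.2904, 0.2194]
orientation: [1.878, 1.565, 0.186]
force: [0.6, 0.3, 0.4]
opening: 0.002
```

```bash
python3 go.py
python3 - <<'E'
from h import *
from bench import env
d=env.get_image("side"); cv2.imwrite("pics/a2.png",cv2.resize(d["color"][80:270,170:370,::-1],None,fx=4,fy=3))
E
```

```text
2.85 [ 0.5684 -0.2904  0.2194] axes y [ 0.993 -0.121  0.006] x [ 0.006  0.001 -1.   ] F [0.58 0.31 0.37]
local [ 0.0162 -0.002   0.2194]
```

View pics/a2.png

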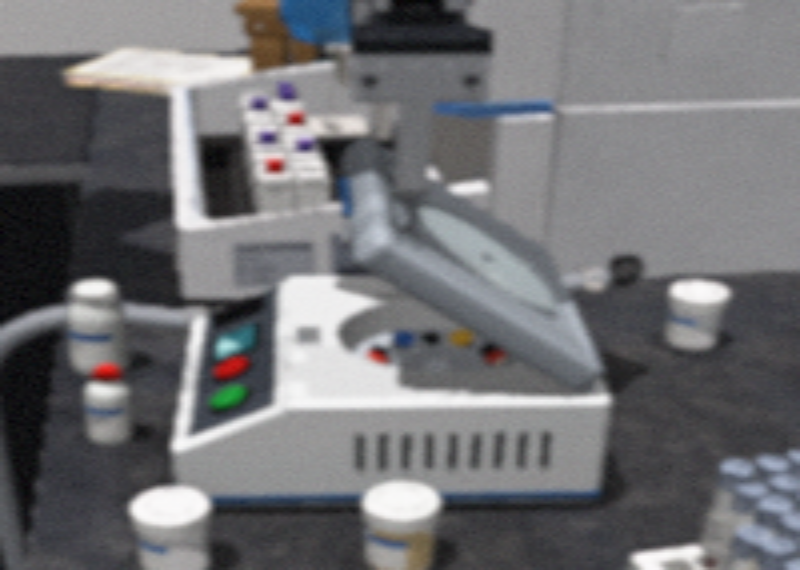

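Request:
drive_tool:
  deltas:
    - [0.8, -1.0, 0, 0, 1]
    - [0.8, -1.0, -0.1, 0, 1]
    - [0.9, -1.0, -0.1, 0, 1]
    - [1.0, -0.9, 0, 0, 1]
    - [1.0, -0.7, 0, 0, 1]

```text
clock: 3.32
ee_pos: [0.5211, -0.2817, 0.1673]
orientation: [1.967, 1.563, 0.275]
force: [0.5, -0.4, 0.3]
opening: 0.007
```

```bash
python3 go.py -.045,0,.14
```

```text
3.3167 [ 0.5211 -0.2817  0.1673] axes y [ 0.993 -0.121  0.007] x [ 0.008  0.002 -1.   ] F [ 0.47 -0.43  0.27]
local [-0.0316  0.0027  0.1673]
-.045,0,.14 delta cm [ 2.72 -1.35  0.32]
```

Request:
drive_tool:
  deltas:
    - [0.7, -0.5, 0.2, 0, 1]
    - [0.7, -0.5, 0.1, 0, 1]
    - [0.6, -0.3, 0, 0, 1]
    - [0.4, -0.2, 0, 0, 1]
    - [0.3, 0, 0, 0, 1]

```text
clock: 3.73
ee_pos: [0.5041, -0.2821, 0.1375]
orientation: [2.154, 1.561, 0.46]
force: [-4.8, 3.4, 12.0]
opening: 0.006
```

```bash
python3 go.py -.048,0,.127
python3 - <<'E'
from h import *
from bench import env
d=env.get_image("side"); cv2.imwrite("pics/a3.png",cv2.resize(d["color"][80:270,170:370,::-1],None,fx=4,fy=3))
E
```

```text
3.7333 [ 0.5041 -0.2821  0.1375] axes y [ 0.992 -0.122  0.008] x [ 0.008  0.004 -1.   ] F [-4.85  3.36 12.03]
local [-0.0486  0.0009  0.1375]
-.048,0,.127 delta cm [1.05 0.05 0.09]
```

View pics/a3.png

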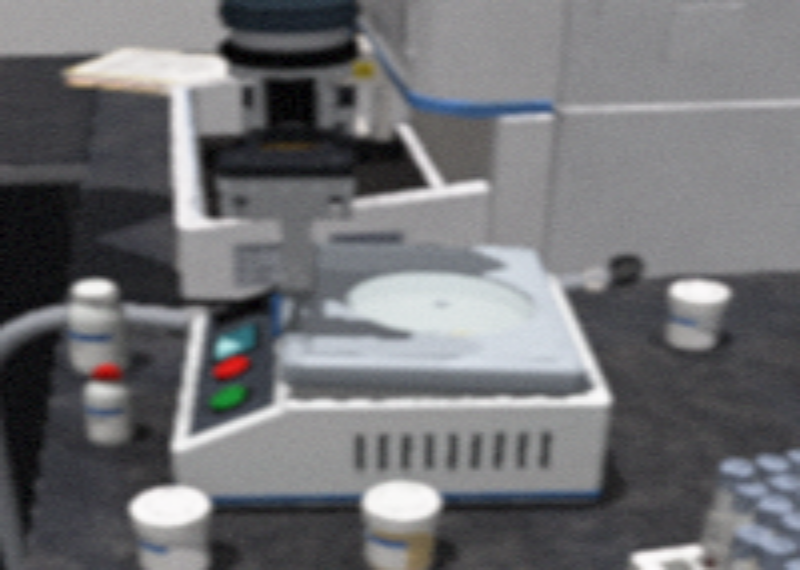

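The lid is a few mm short of shut and has reached the catch (12 N). I'll press on gently.

Request:
drive_tool:
  deltas:
    - [0.3, 0, 0, 0, 1]
    - [0.4, 0, 0, 0, 1]
    - [0.4, 0, 0, 0, 1]
    - [0.4, 0, 0, 0, 1]
    - [0.3, 0, 0, 0, 1]

```text
clock: 4.2
ee_pos: [0.5035, -0.2825, 0.1245]
orientation: [2.563, 1.566, 0.871]
force: [-2.8, 1.2, 4.8]
opening: 0.005
```

```bash
python3 go.py -.048,0,.127
```

```text
4.2 [ 0.5035 -0.2825  0.1245] axes y [ 0.993 -0.121  0.003] x [ 0.003  0.004 -1.   ] F [-2.84  1.22  4.84]
local [-0.0491  0.0003  0.1245]
-.048,0,.127 delta cm [-0.25  0.11  0.03]
```

Request:
drive_tool:
  deltas:
    - [0.2, 0, 0, 0, 1]
    - [0.2, 0, 0, 0, 1]
    - [0.2, 0, 0, 0, 1]
    - [0.2, 0, 0, 0, 1]
    - [0, 0, 0, 0, 1]

```text
clock: 4.62
ee_pos: [0.5034, -0.2826, 0.124]
orientation: [-2.814, 1.564, 1.779]
force: [-1.6, 2.5, 3.7]
opening: 0.002
```

```bash
python3 go.py -.048,0,.127
```

```text
4.6167 [ 0.5034 -0.2826  0.124 ] axes y [ 0.993 -0.119 -0.002] x [-0.001  0.006 -1.   ] F [-1.62  2.52  3.67]
local [-0.0492  0.0003  0.124 ]
-.048,0,.127 delta cm [-0.3   0.12  0.03]
```

It's hard-stopped at z=0.124, as expected for a shut lid. I'll lift off and look.

Request:
drive_tool:
  deltas:
    - [-0.5, 0, 0, 0, 1]
    - [-1.0, 0, 0, 0, 1]
    - [-1.5, 0, 0, 0, 1]
    - [-1.5, 0, 0, 0, 1]
    - [-1.0, 0, 0, 0, 1]

```text
clock: 5.03
ee_pos: [0.5019, -0.2817, 0.1781]
orientation: [-2.488, 1.559, 2.105]
force: [0.8, 0.3, 0.4]
opening: 0.005
```

```bash
python3 go.py
python3 - <<'E'
from h import *
from bench import env
s=env.state(); R=tool(s)
d=env.get_image("side"); cv2.imwrite("pics/a4.png",cv2.resize(d["color"][80:270,170:370,::-1],None,fx=4,fy=3))
d=env.get_image("wrist"); T=np.eye(4);T[:3,:3]=R;T[:3,3]=s["ee_pos"]
d["E"]=np.linalg.inv(T@d["T_tool_cam"]); np.savez("w2.npz",**d)
cv2.imwrite("pics/w2.png",d["color"][:,:,::-1])
E
```

```text
5.0333 [ 0.5019 -0.2817  0.1781] axes y [ 0.993 -0.119 -0.007] x [-0.006  0.01  -1.   ] F [0.83 0.32 0.43]
local [-0.0507  0.0011  0.1781]
```

View pics/a4.png

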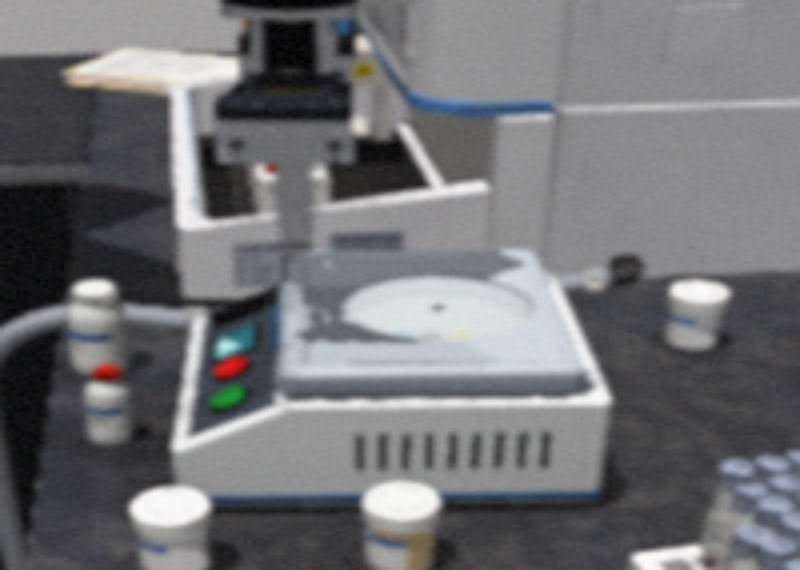

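View pics/w2.png

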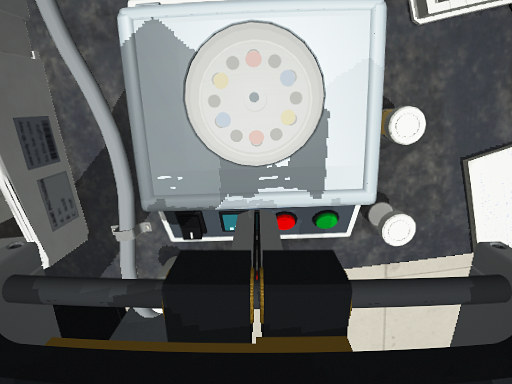

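The lid stays shut with the fingers off. Now I'll re-measure the panel from this close wrist view: rocker around (192,222), green key (326,220).

Run:
```python
from h import *
C=np.array([.5524,-.287,0]); M=Ro.from_euler("z",-.084).as_matrix()
d=dict(np.load("w2.npz")); w=cloud(d); c=d["color"].astype(int); R,G,B=c[...,0],c[...,1],c[...,2]
for n,m in [("red",(R-G>80)&(R-B>80)),("green",(G-R>60)&(G-B>40))]:
    m[:200]=0;m[245:]=0;m[:,:270]=0;m[:,350:]=0
    p=w[m]; p=p[~np.isnan(p).any(1)]; print(n,len(p),p.mean(0).round(4),((p.mean(0)-C)@M).round(4))
L=w[100:180,[150,160,355,365]].reshape(-1,3); print("lid z frame",np.nanmedian(L[:,2]),[np.nanmedian(w[r,355:372,2]).round(4) for r in (30,60,90,120,150,180)])
for u in (180,186,192,198,204): print(u,[(v,((w[v,u]-C)@M*1000).round(0).tolist(),int(c[v,u].sum())) for v in range(210,242,3)])
cv2.imwrite("pics/w2z.png",cv2.resize(d["color"][200:250,150:230,::-1],None,fx=9,fy=9,interpolation=cv2.INTER_CUBIC))
```

```text
red 231 [ 0.4605 -0.3062  0.087 ] [-0.09   -0.0268  0.087 ]
green 266 [ 0.4561 -0.3485  0.0855] [-0.0908 -0.0693  0.0855]
lid z frame 0.12333073796629146 [np.float64(0.1228), np.float64(0.1224), np.float64(0.1236), np.float64(0.1233), np.float64(0.1234), np.float64(0.1236)]
180 [(210, [-60.0, 69.0, 124.0], 253), (213, [-75.0, 80.0, 91.0], 49), (216, [-79.0, 80.0, 92.0], 25), (219, [-82.0, 80.0, 91.0], 32), (222, [-85.0, 81.0, 91.0], 35), (225, [-90.0, 82.0, 88.0], 58), (228, [-98.0, 86.0, 78.0], 169), (231, [-104.0, 88.0, 73.0], 242), (234, [-109.0, 89.0, 69.0], 234), (237, [-114.0, 90.0, 67.0], 377), (240, [-121.0, 93.0, 60.0], 737)]
186 [(210, [-61.0, 64.0, 123.0], 194), (213, [-76.0, 74.0, 90.0], 53), (216, [-79.0, 74.0, 91.0], 26), (219, [-82.0, 74.0, 92.0], 39), (222, [-86.0, 75.0, 89.0], 42), (225, [-90.0, 76.0, 88.0], 64), (228, [-95.0, 77.0, 85.0], 75), (231, [-98.0, 77.0, 85.0], 72), (234, [-102.0, 78.0, 84.0], 75), (237, [-105.0, 78.0, 84.0], 68), (240, [-109.0, 79.0, 84.0], 618)]
192 [(210, [-62.0, 59.0, 122.0], 171), (213, [-76.0, 67.0, 91.0], 53), (216, [-79.0, 67.0, 92.
[... 300 characters left out ...]
], 139), (213, [-76.0, 61.0, 90.0], 99), (216, [-80.0, 62.0, 89.0], 44), (219, [-83.0, 62.0, 89.0], 29), (222, [-87.0, 63.0, 89.0], 63), (225, [-91.0, 64.0, 86.0], 64), (228, [-94.0, 64.0, 88.0], 81), (231, [-98.0, 64.0, 86.0], 78), (234, [-102.0, 65.0, 86.0], 75), (237, [-106.0, 65.0, 84.0], 66), (240, [-121.0, 72.0, 59.0], 578)]
204 [(210, [-74.0, 55.0, 89.0], 207), (213, [-78.0, 56.0, 86.0], 237), (216, [-82.0, 57.0, 84.0], 238), (219, [-86.0, 58.0, 82.0], 226), (222, [-90.0, 58.0, 81.0], 86), (225, [-94.0, 59.0, 79.0], 56), (228, [-98.0, 60.0, 78.0], 63), (231, [-103.0, 60.0, 76.0], 68), (234, [-109.0, 62.0, 70.0], 234), (237, [-115.0, 63.0, 65.0], 582), (240, [-121.0, 65.0, 61.0], 687)]
```

View pics/w2z.png

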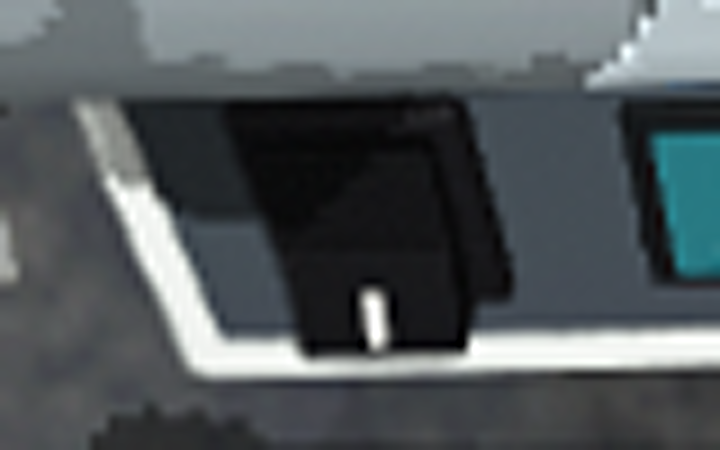

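Lid frame is level at z≈0.1233 front and back, so it's latched. Rocker's raised end is at local (-0.103, 0.072, 0.085), and the green key at local (-0.091, -0.069, 0.086).

```bash
python3 go.py -.110,.071,.15 -.110,.071,.10
```

```text
5.1333 [ 0.5027 -0.2823  0.1789] axes y [ 0.993 -0.119 -0.005] x [-0.004  0.008 -1.   ] F [-0.51 -0.12  1.13]
local [-0.0499  0.0005  0.1789]
-.110,.071,.15 delta cm [ 2.98 -6.24 -6.81]
-.110,.071,.10 delta cm [ 7.98 -6.22 -6.77]
```

Request:
drive_tool:
  deltas:
    - [0, -1.6, -1.7, -0.03, 1]
    - [0, -1.6, -1.7, 0, 1]
    - [0.5, -1.6, -1.7, 0, 1]
    - [1.5, -1.4, -1.7, 0, 1]
    - [1.5, 0, 0, 0, 1]

```text
clock: 5.55
ee_pos: [0.4463, -0.2073, 0.1437]
orientation: [-2.893, 1.564, 1.729]
force: [-0.0, 0.5, -1.3]
opening: 0.006
```

```bash
python3 go.py -.110,.071,.11 -.110,.071,.09
```

```text
5.55 [ 0.4463 -0.2073  0.1437] axes y [ 0.996 -0.09  -0.002] x [-0.001  0.006 -1.   ] F [-0.04  0.46 -1.28]
local [-0.1124  0.0705  0.1437]
-.110,.071,.11 delta cm [ 3.37  0.25 -0.03]
-.110,.071,.09 delta cm [ 5.37  0.25 -0.01]
```

Request:
drive_tool:
  deltas:
    - [1.5, 0.2, 0, 0, 1]
    - [1.5, 0.1, 0, 0, 1]
    - [1.0, 0, 0, 0, 1]
    - [0.5, 0, 0, 0, 1]
    - [0, 0, 0, 0, 1]

```text
clock: 5.97
ee_pos: [0.4449, -0.2032, 0.0907]
orientation: [-2.442, 1.556, 2.182]
force: [0.7, 0.8, 0.0]
opening: 0.002
```

```bash
python3 go.py -.110,.071,.09 -.110,.071,.08
python3 - <<'E'
from h import *
from bench import env
d=env.get_image("side"); cv2.imwrite("pics/a5.png",cv2.resize(d["color"][120:220,190:290,::-1],None,fx=6,fy=6))
d=env.get_image("scene"); cv2.imwrite("pics/b5.png",cv2.resize(d["color"][120:220,170:290,::-1],None,fx=6,fy=6))
E
```

```text
5.9667 [ 0.4449 -0.2032  0.0907] axes y [ 0.996 -0.088 -0.009] x [-0.008  0.012 -1.   ] F [0.75 0.84 0.04]
local [-0.1141  0.0745  0.0907]
-.110,.071,.09 delta cm [0.06 0.42 0.35]
-.110,.071,.08 delta cm [1.06 0.42 0.36]
```

View pics/a5.png

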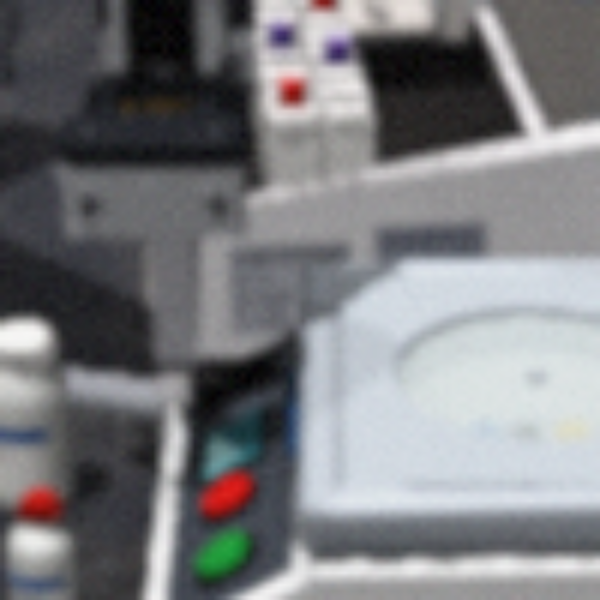

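View pics/b5.png

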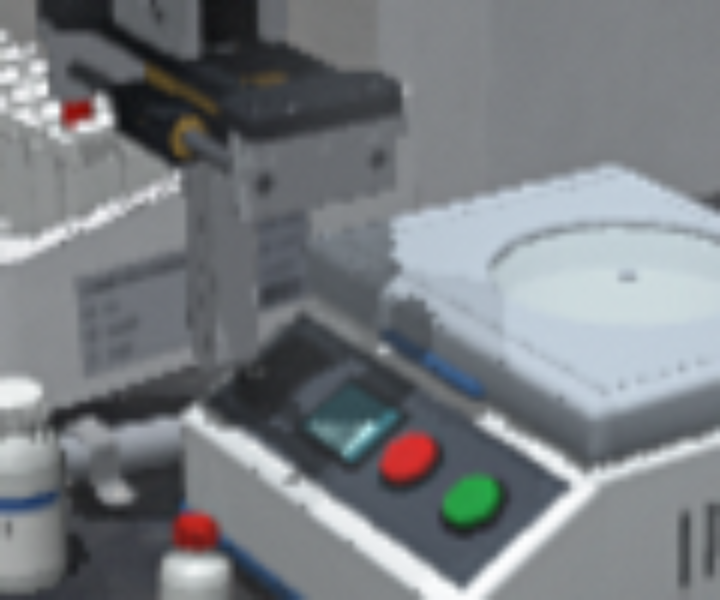

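Request:
drive_tool:
  deltas:
    - [-0.2, 0.5, 0.3, 0, 1]
    - [0, 0.3, 0.2, 0, 1]
    - [0.3, 0, 0, 0, 1]
    - [0.3, 0, 0, 0, 1]
    - [0.3, 0, 0, 0, 1]

```text
clock: 6.48
ee_pos: [0.4572, -0.2128, 0.0889]
orientation: [3.09, 1.566, 1.43]
force: [0.5, -0.5, -0.7]
opening: 0.005
```

```bash
python3 go.py -.109,.071,.08
```

```text
6.4833 [ 0.4572 -0.2128  0.0889] axes y [ 0.996 -0.089  0.   ] x [ 0.001  0.005 -1.   ] F [ 0.55 -0.55 -0.71]
local [-0.1011  0.066   0.0889]
-.109,.071,.08 delta cm [ 0.89 -0.79 -0.49]
```

Request:
drive_tool:
  deltas:
    - [-0.1, -0.5, -0.3, 0, 1]
    - [0, -0.1, -0.1, 0, 1]
    - [0, 0, 0, 0, 1]
    - [0, 0, 0, 0, 1]
    - [0, 0, 0, 0, 1]

```text
clock: 6.9
ee_pos: [0.4502, -0.2072, 0.0891]
orientation: [-2.935, 1.565, 1.688]
force: [0.1, -0.2, 0.2]
opening: 0.005
```

```bash
python3 go.py -.109,.071,.08
```

```text
6.9 [ 0.4502 -0.2072  0.0891] axes y [ 0.996 -0.089 -0.001] x [-0.001  0.006 -1.   ] F [ 0.09 -0.21  0.21]
local [-0.1086  0.071   0.0891]
-.109,.071,.08 delta cm [ 0.91 -0.04  0.  ]
```

Placed on target. Pressing down.

Request:
drive_tool:
  deltas:
    - [0.3, 0, 0, 0, 1]
    - [0.3, 0, 0, 0, 1]
    - [0.3, 0, 0, 0, 1]
    - [0.3, 0, 0, 0, 1]
    - [0.3, 0, 0, 0, 1]

```text
clock: 7.32
ee_pos: [0.4516, -0.208, 0.081]
orientation: [-2.737, 1.564, 1.888]
force: [-11.9, 7.9, 31.0]
opening: 0.004
```

```bash
python3 go.py
```

```text
7.3167 [ 0.4516 -0.208   0.081 ] axes y [ 0.996 -0.088 -0.003] x [-0.002  0.006 -1.   ] F [-11.89   7.88  31.03]
local [-0.1071  0.0702  0.081 ]
```

31 N is more than the rocker should need, so I'm lifting off to look.

Request:
drive_tool:
  deltas:
    - [-0.5, 0, 0, 0, 1]
    - [-1.0, 0, 0, 0, 1]
    - [-2.0, -0.5, 1.0, 0, 1]
    - [-2.5, -0.5, 1.5, 0, 1]
    - [-2, 0, 1.5, 0, 1]

```text
clock: 7.73
ee_pos: [0.4359, -0.2445, 0.1601]
orientation: [-2.417, 1.555, 2.212]
force: [0.3, -0.2, 0.1]
opening: 0.008
```

```bash
python3 go.py
python3 - <<'E'
from h import *
from bench import env
s=env.state(); R=tool(s)
d=env.get_image("wrist"); T=np.eye(4);T[:3,:3]=R;T[:3,3]=s["ee_pos"]
d["E"]=np.linalg.inv(T@d["T_tool_cam"]); np.savez("w3.npz",**d)
cv2.imwrite("pics/w3.png",d["color"][:,:,::-1])
d=env.get_image("scene"); cv2.imwrite("pics/b6.png",cv2.resize(d["color"][140:240,180:300,::-1],None,fx=6,fy=6))
E
```

```text
7.7333 [ 0.4359 -0.2445  0.1601] axes y [ 0.996 -0.083 -0.011] x [-0.01   0.013 -1.   ] F [ 0.33 -0.2   0.09]
local [-0.1197  0.0326  0.1601]
```

View pics/w3.png

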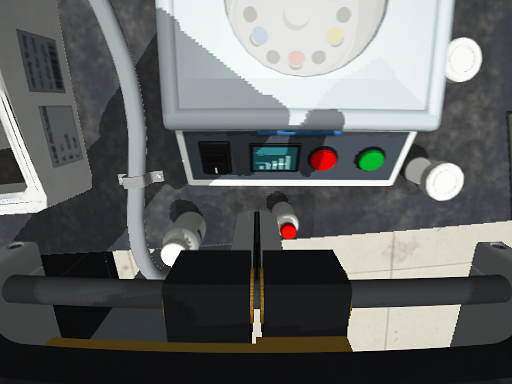

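View pics/b6.png

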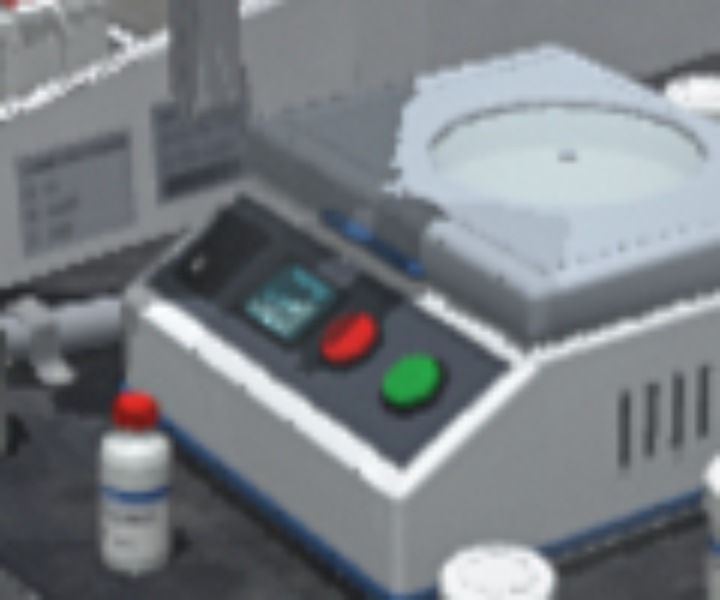

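Run:
```python
from h import *
C=np.array([.5524,-.287,0]); M=Ro.from_euler("z",-.084).as_matrix()
d=dict(np.load("w3.npz")); w=cloud(d); c=d["color"].astype(int); R,G,B=c[...,0],c[...,1],c[...,2]
for n,m in [("red",(R-G>80)&(R-B>80)),("green",(G-R>60)&(G-B>40))]:
    m[:140]=0;m[180:]=0
    p=w[m]; p=p[~np.isnan(p).any(1)]; print(n,len(p),p.mean(0).round(4),((p.mean(0)-C)@M).round(4))
print([np.nanmedian(w[r,400:430,2]).round(4) for r in (30,60,90,110)])
for u in (210,217,222,195): print(u,[(v,((w[v,u]-C)@M*1000).round(0).tolist(),int(c[v,u].sum())) for v in range(136,186,4)])
cv2.imwrite("pics/w3z.png",cv2.resize(d["color"][130:190,180:250,::-1],None,fx=9,fy=9,interpolation=cv2.INTER_CUBIC))
```

```text
red 414 [ 0.4602 -0.3065  0.0873] [-0.0902 -0.0272  0.0873]
green 409 [ 0.4565 -0.3503  0.0869] [-0.0902 -0.0711  0.0869]
[np.float64(0.1256), np.float64(0.1254), np.float64(0.1258), np.float64(0.126)]
210 [(136, [-68.0, 73.0, 94.0], 153), (140, [-72.0, 74.0, 91.0], 154), (144, [-75.0, 74.0, 93.0], 55), (148, [-79.0, 73.0, 95.0], 44), (152, [-82.0, 73.0, 99.0], 48), (156, [-85.0, 73.0, 98.0], 37), (160, [-90.0, 74.0, 93.0], 34), (164, [-94.0, 75.0, 88.0], 39), (168, [-99.0, 76.0, 83.0], 45), (172, [-104.0, 77.0, 78.0], 43), (176, [-110.0, 79.0, 69.0], 152), (180, [-115.0, 80.0, 66.0], 550), (184, [-120.0, 81.0, 63.0], 763)]
217 [(136, [-69.0, 67.0, 93.0], 154), (140, [-72.0, 68.0, 91.0], 153), (144, [-76.0, 67.0, 93.0], 58), (148, [-79.0, 67.0, 93.0], 40), (152, [-82.0, 67.0, 99.0], 43), (156, [-85.0, 67.0, 98.0], 36), (160, [-90.0, 68.0, 91.0], 37), (164, [-95.0, 69.0, 86.0], 43), (168, [-99.0, 70.0, 83.0], 128), (172, [-104.0, 70.0, 80.0], 371), (176, [-111.0, 72.0, 67.0], 150), (180, [-115.0, 73.0, 66.0], 765), (184, [-120.0, 74.0, 62.0], 765)]
222 [(136, [-69.0, 63.0, 93.0], 151), (140, [-72.0, 63.0, 91.0], 151), (144, [-76.0, 63.0, 92.0], 59), (148, [-79.0, 63.0, 95.0], 38), (152, [-82.0, 63.0, 98.0], 43), (156, [-85.0, 63.0, 97.0], 34), (160, [-90.0, 64.0, 92.0], 30), (164, [-95.0, 65.0, 86.0], 40), (168, [-99.0, 65.0, 83.0], 45), (172, [-103.0, 66.0, 80.0], 40), (176, [-110.0, 67.0, 71.0], 288), (180, [-115.0, 68.0, 66.0], 765), (184, [-120.0, 68.0, 62.0], 765)]
195 [(136, [-68.0, 86.0, 94.0], 154), (140, [-72.0, 87.0, 92.0], 151), (144, [-76.0, 88.0, 88.0], 152), (148, [-80.0, 89.0, 86.0], 150), (152, [-84.0, 89.0, 84.0], 153), (156, [-88.0, 90.0, 81.0], 153), (160, [-92.0, 91.0, 79.0], 149), (164, [-97.0, 92.0, 76.0], 150), (168, [-101.0, 92.0, 75.0], 150), (172, [-105.0, 93.0, 72.0], 148), (176, [-110.0, 94.0, 68.0], 150), (180, [-115.0, 95.0, 65.0], 550), (184, [-120.0, 96.0, 63.0], 529)]
```

View pics/w3z.png

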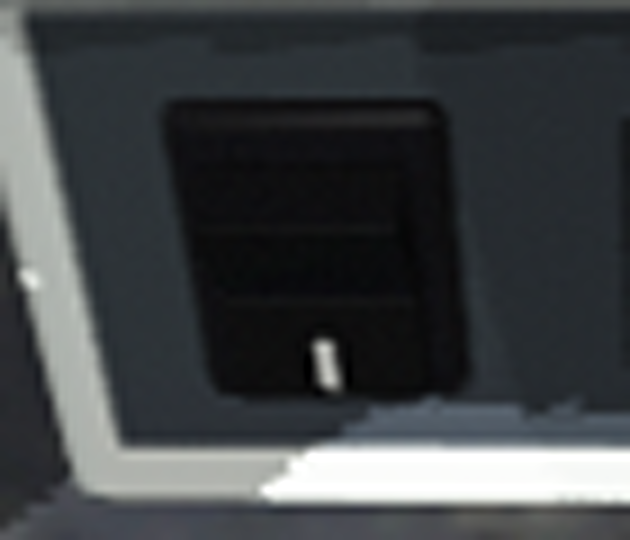

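The rocker face is now tilted the other way, about 45° slope with the near end down, so it's on. The machine hasn't moved. Next is the green key at local (-0.090, -0.0705).

```bash
python3 go.py -.097,-.0705,.15 -.097,-.0705,.1
```

```text
7.8333 [ 0.4381 -0.2474  0.1626] axes y [ 0.996 -0.086 -0.004] x [-0.004  0.008 -1.   ] F [ 0.35 -0.76  0.59]
local [-0.1172  0.0299  0.1626]
-.097,-.0705,.15 delta cm [ 1.18  2.05 10.05]
-.097,-.0705,.1 delta cm [ 6.18  2.07 10.08]
```

Request:
drive_tool:
  deltas:
    - [0, 0.6, 2.8, 0, 1]
    - [0, 0.6, 2.8, 0, 1]
    - [0, 0.5, 2.8, 0, 1]
    - [0, 0.3, 1.5, 0, 1]
    - [0, 0, 0, 0, 1]

```text
clock: 8.25
ee_pos: [0.4493, -0.3466, 0.1561]
orientation: [-2.611, 1.557, 2.017]
force: [0.2, 0.2, -0.2]
opening: 0.004
```

```bash
python3 go.py -.097,-.0705,.1
```

```text
8.25 [ 0.4493 -0.3466  0.1561] axes y [ 0.996 -0.084 -0.007] x [-0.006  0.013 -1.   ] F [ 0.21  0.21 -0.19]
local [-0.0977 -0.068   0.1561]
-.097,-.0705,.1 delta cm [5.61 0.11 0.32]
```

Request:
drive_tool:
  deltas:
    - [1.5, 0, 0.2, 0, 1]
    - [1.5, 0, 0.1, 0, 1]
    - [1.5, 0, 0, 0, 1]
    - [0.8, 0, 0, 0, 1]
    - [0, 0, 0, 0, 1]

```text
clock: 8.67
ee_pos: [0.4476, -0.3418, 0.0955]
orientation: [-2.582, 1.548, 2.046]
force: [-0.6, 0.4, 0.4]
opening: 0.007
```

```bash
python3 go.py -.097,-.0705,.09
```

```text
8.6667 [ 0.4476 -0.3418  0.0955] axes y [ 0.996 -0.084 -0.012] x [-0.01  0.02 -1.  ] F [-0.58  0.4   0.44]
local [-0.0998 -0.0634  0.0955]
-.097,-.0705,.09 delta cm [0.53 0.29 0.72]
```

Request:
drive_tool:
  deltas:
    - [0, 0.2, 0.6, 0, 1]
    - [0, 0.1, 0.2, 0, 1]
    - [0, 0, 0, 0, 1]
    - [0, 0, 0, 0, 1]
    - [0, 0, 0, 0, 1]

```text
clock: 9.08
ee_pos: [0.4511, -0.3491, 0.0963]
orientation: [-2.606, 1.549, 2.024]
force: [0.6, -0.1, 0.5]
opening: 0.002
```

```bash
python3 go.py -.097,-.0705,.09
```

```text
9.0833 [ 0.4511 -0.3491  0.0963] axes y [ 0.997 -0.082 -0.011] x [-0.01  0.02 -1.  ] F [ 0.58 -0.1   0.48]
local [-0.0958 -0.0704  0.0963]
-.097,-.0705,.09 delta cm [ 0.63 -0.11  0.02]
```

Request:
drive_tool:
  deltas:
    - [0.4, 0, 0, 0, 1]
    - [0.4, 0, 0, 0, 1]
    - [0.3, 0, 0, 0, 1]
    - [0.2, 0, 0, 0, 1]
    - [0.2, 0, 0, 0, 1]

```text
clock: 9.5
ee_pos: [0.4532, -0.3508, 0.0849]
orientation: [-2.777, 1.554, 1.853]
force: [-4.1, 4.8, 16.7]
opening: 0.006
```

```bash
python3 go.py
```

```text
9.5 [ 0.4532 -0.3508  0.0849] axes y [ 0.997 -0.082 -0.006] x [-0.005  0.016 -1.   ] F [-4.08  4.82 16.73]
local [-0.0935 -0.0719  0.0849]
```

Request:
drive_tool:
  deltas:
    - [0.3, 0, 0, 0, 1]
    - [0.3, 0, 0, 0, 1]
    - [0.3, 0, 0, 0, 1]
    - [0.3, 0, 0, 0, 1]
    - [0.3, 0, 0, 0, 1]

```text
clock: 9.92
ee_pos: [0.4535, -0.3509, 0.0848]
orientation: [-2.556, 1.548, 2.077]
force: [-7.1, 6.1, 19.6]
opening: 0.008
```

```bash
python3 go.py;  python3 - <<'E'
from h import *
from bench import env
d=env.get_image("scene"); cv2.imwrite("pics/b7.png",cv2.resize(d["color"][140:240,180:300,::-1],None,fx=6,fy=6))
E
```

```text
9.9167 [ 0.4535 -0.3509  0.0848] axes y [ 0.997 -0.079 -0.013] x [-0.011  0.02  -1.   ] F [-7.13  6.13 19.57]
local [-0.0932 -0.072   0.0848]
```

View pics/b7.png

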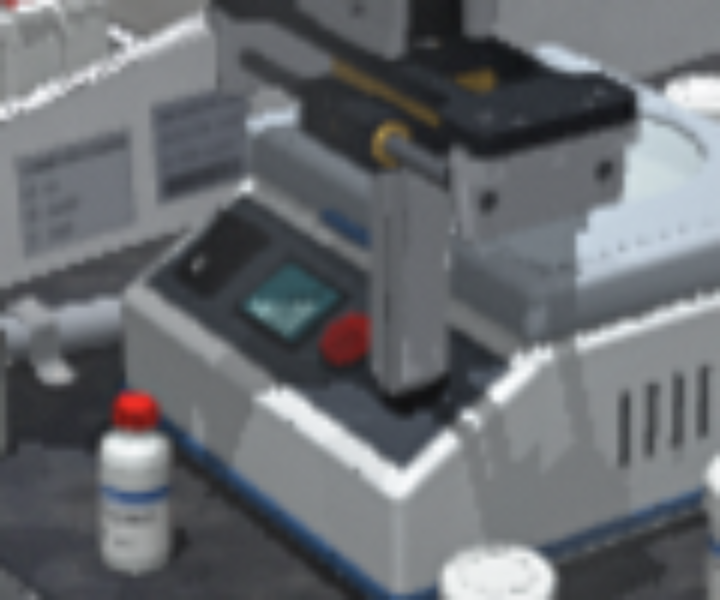

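The tip meets a hard stop at z≈0.085 and 20 N. My panel profile reads about 2 mm low; allowing for that, this matches the key fully in, about 3 mm proud of the panel. It has been held about 0.5 s, so I'm releasing.

Request:
drive_tool:
  deltas:
    - [-0.5, 0, 0, 0, 1]
    - [-1.5, 0, 0, 0, 1]
    - [-2.5, -0.3, 0, 0, 1]
    - [-3.0, -0.5, 0, 0, 1]
    - [-3.0, -0.5, 0, 0, 1]

```text
clock: 10.38
ee_pos: [0.4374, -0.3478, 0.1851]
orientation: [-2.419, 1.529, 2.215]
force: [0.4, -1.0, 0.7]
opening: 0.005
```

Request:
drive_tool:
  deltas:
    - [-2.0, 0, 0, 0, 1]
    - [-2.0, 0, 0, 0, 1]
    - [0, 0, 0, 0, 1]
    - [0, 0, 0, 0, 1]
    - [0, 0, 0, 0, 1]

```text
clock: 10.8
ee_pos: [0.4391, -0.3512, 0.2314]
orientation: [-2.415, 1.539, 2.218]
force: [-0.0, -0.9, 0.4]
opening: 0.004
```

```bash
python3 go.py
python3 - <<'E'
from h import *
from bench import env
s=env.state(); R=tool(s)
d=env.get_image("wrist"); T=np.eye(4);T[:3,:3]=R;T[:3,3]=s["ee_pos"]
d["E"]=np.linalg.inv(T@d["T_tool_cam"]); np.savez("w4.npz",**d)
cv2.imwrite("pics/w4.png",d["color"][:,:,::-1])
C=np.array([.5524,-.287,0]); M=Ro.from_euler("z",-.084).as_matrix()
w=cloud(d); c=d["color"].astype(int); r,g,b=c[...,0],c[...,1],c[...,2]
inb=(w[...,0]>.42)&(w[...,0]<.5)&(w[...,1]>-.4)&(w[...,1]<-.15)&(w[...,2]>.06)
for n,m in [("red",(r-g>80)&(r-b>80)),("green",(g-r>60)&(g-b>40))]:
    p=w[m&inb]; print(n,len(p),p.mean(0).round(4),((p.mean(0)-C)@M).round(4))
d=env.get_image("side"); cv2.imwrite("pics/a8.png",cv2.resize(d["color"][100:270,170:370,::-1],None,fx=4,fy=3.5))
E
```

```text
10.8 [ 0.4391 -0.3512  0.2314] axes y [ 0.997 -0.079 -0.021] x [-0.019  0.026 -0.999] F [-0.01 -0.94  0.37]
local [-0.1075 -0.0735  0.2314]
red 245 [ 0.4601 -0.3063  0.0874] [-0.0903 -0.027   0.0874]
green 248 [ 0.4565 -0.3498  0.0874] [-0.0903 -0.0706  0.0874]
```

View pics/w4.png

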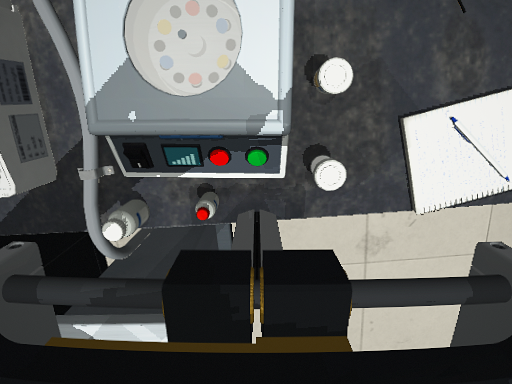

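```bash
ls pics | tail -3
```

```text
w3z.png
w4.png
wz.png
```

Everything is in place and both keys are out again. One last look for signs of running (rotor, display) before handing in.

Run:
```python
from h import *
from bench import env
a=np.load("w4.npz")["color"]; b=env.get_image("wrist")["color"]
cv2.imwrite("pics/cmp.png",np.hstack([cv2.resize(i[0:185,80:300,::-1],None,fx=1.8,fy=1.8) for i in (a,b)]))
```

```text
(no output)
```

View pics/cmp.png

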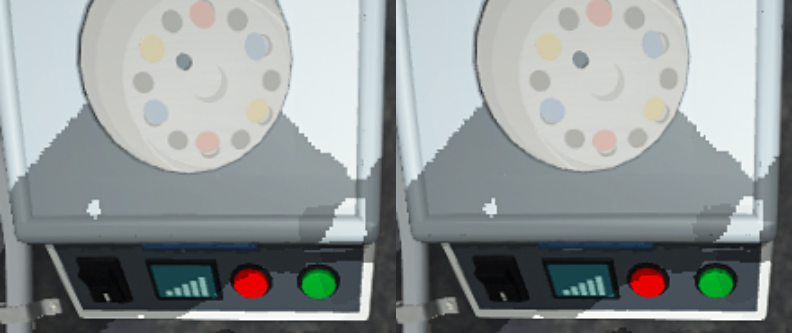

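View pics/a8.png

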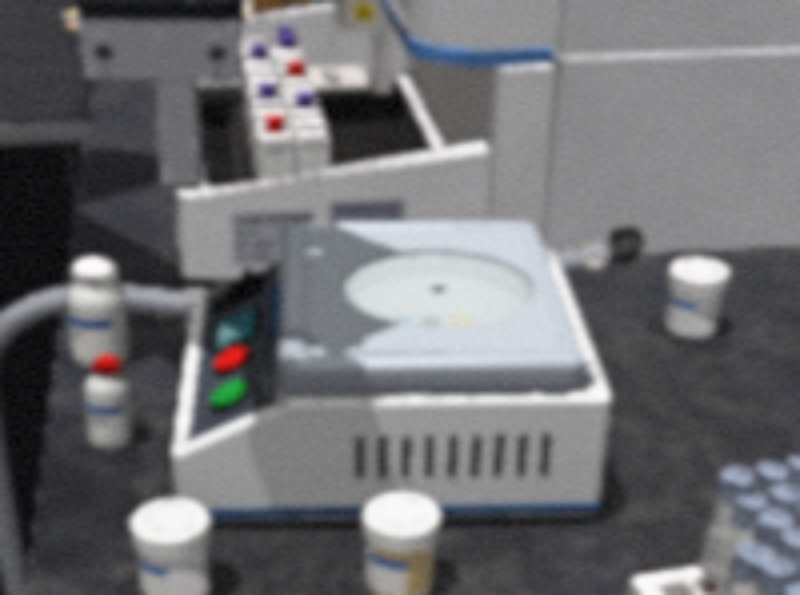

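```bash
python3 -c "
from bench import env
env.close_job()"
```

```text
the job is handed in; nothing more can be done
```

I shut and latched the lid, switched the mains rocker on, then pressed the green start key and let it go. I handed the job in at about 11 s; no verdict was reported.

**What the last checks showed:**
- **Lid:** it stays shut with the fingers off, and its top is level at about 0.125 m front to back.
- **Rocker:** its near end is down; its face went from about 16° to 45° of slope, which is the full 0.5 rad throw.
- **Green key:** it was held against a hard stop at about 20 N for roughly half a second. It is back at the height it had before the press.
- **Red key:** its height did not change, and the fingers stayed clear of it.
- **Centrifuge:** the keys measure within about 1 mm of where they were before, so it did not move noticeably.
- **Jars, bottle and dropper:** they look unmoved in the pictures; I did not measure their positions again. The arm stands clear of everything.

**Checks that disagreed or could not confirm:**
- **Forces:** the wrist read 31 N on the rocker and 20 N on the start key, above their nominal 7 N and 5 N. I take this as pressing against their end stops.
- **Panel height:** depth readings on the panel came out 2–3 mm lower than the given dimensions, so "fully in" for the start key is inferred from the hard stop.
- **Running:** the rotor and display did not change after the press, so the pictures do not independently confirm that the machine started.

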